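Load the comparator bench and run its carriage

ROBOT

A 7-joint arm with a two-finger parallel gripper is mounted at the origin on the work surface. World frame = base frame: x ahead of the robot, y to its left, z up, the work surface at z = 0. Lengths are in m, angles in rad, forces in N, time in s.
With the tool pointing down it reaches from about 0.4 to 0.85 m from the base axis. Payload 4.5 kg.
Tool frame: the origin (TCP) lies on the front face of the gripper's body, between the roots of the fingers; the fingertips stand 64 mm ahead of it and the grasp point (between the pads) lies 45 mm ahead of it; z points along the fingers, y is the line along which they close (so a half turn about z gives the same grasp; the last joint's range is limited). The gripper opens to 88 mm and grips with 3 to 60 N. Pads are 18 mm wide; open, the fingers measure 123 mm over their backs; the gripper's body (75 mm by 187 mm) begins 45 mm behind the grasp point.
Start: joints at [1.203, 0.689, -0.195, 1.565, 0.157, 0.902, -0.215], TCP at [0.244, -0.575, 0.303] pointing down, gripper open.
Joint ranges: [-3.01, 3.01], [-0.46, 2.08], [-1.47, 1.51], [0.13, 2.56], [-1, 4.14], [0.04, 2.09], [-2.66, 2.66]. Speed limits (rad/s): [2.57, 2.57, 3.14, 3.14, 3.14, 3.14, 3.14].

INTERFACE

Orientations are given as a unit quaternion [x, y, z, w].
In Python, from rig import ctrl, vision, order gives the robot as it stands.
- The arm moves only by the tool jog_arm, never from a script. Its arguments are lists of equal length, an entry for each row: "translation": the shift along the tool's x, y, z in mm, a list of three; "rotation": the turn, a rotation vector about the tool's x, y, z in degrees, a list of three; "hand": the closure, from 0 (fully open) to 1 (shut). In form: {"translation": [[x, y, z], ...], "rotation": [[wx, wy, wz], ...], "hand": [hand, ...]}. A call has 1 to 20 rows; each row shifts and turns the commanded pose from where the row before left it, along the tool's axes as they then stand; what a row does not reach is not made up. A row lasts 1/8 s, in which the tool goes at most 62.5 mm and 10.7 degrees, less where a joint would pass 70% of its speed; a pose out of reach is approached as far as the arm can. A call is refused whole if a number of a shift passes 62.5 or a number of a turn 10.7, either way. A call with a gripper value outside its range is refused whole. The fingers move at their own pace and stop on an object; "grip_force" is the grip in N (left out, the last holds). Time passes only in rows, so rows that do not move let the fingers close. It gives the time, the measured TCP pose, the force, the opening and the grip force at its end, in the units of the state.
- ctrl.get_state(): the state, without advancing time (a new reading comes with each control period).
- vision.camera(name): name is "scene" or "top" or "wrist"; returns the picture (480x640x3 uint8, red, green, blue); there is no depth.
- vision.get_calibration(name): a dict with "fov_y" (degrees; the focal length in pixels is half the picture's height over the tangent of half this angle, whatever the lens; pixels are square), "cx", "cy" (the principal point, pixels), "cam_to_world" (4x4, takes a point from camera to world coordinates); the wrist camera has in their place "T_tool_cam" (4x4, takes a point from camera to tool coordinates, whose origin is the TCP and whose axes are the flange's). Camera axes: x right, y up, looking along -z (the intrinsics and any distortion apply to the point x, -y, -z); pixel columns grow to the right and rows downward; lengths in m; the calibration is good to about 2 mm. A picture is of the moment at which its call begins: read the wrist's pose just before it. get_calibration takes no time and is no camera call.
- order.hand_in(): hands the job in; it is judged then, once.
The state is a dict: "time_s": time; "q": joint angles; "joint_velocities": joint speeds; "joint_efforts": joint torques, N m; "ee_pos": TCP position; "tcp_rot": TCP orientation; "wrist_force": force on the tool from outside, world axes, zero at the start; "ft_torque": the same for the moment, N m; "gripper_width": finger opening in m; "finger_force": force on a finger pad.
Only numpy, scipy, OpenCV 4.12 (cv2) and the standard library are available. Lean on these libraries where they do the work, as an engineer would, in place of code of your own. Each camera call takes 0.05 s, during which the arm holds its last target. There are 200 camera calls.

TASK

Load every knobbed steel setting disc into a nest of its own on the measuring carriage: stand it on the carriage plate and nudge it fully home, so that its rim rests against both roller posts and has pushed in the gauge tip between them. When all the discs are home, turn the handwheel clockwise through a full turn, up to its stop, and then throw the clamp lever fully over, away from the robot; the discs must still be fully home at the end. Leave the other things on the bench alone.

Things in the scene. Friction and masses are not known exactly. Their poses are not given: they have to be found in the camera images.
- disc1_mid (a point): centre, half-way up, of a knobbed setting disc: a plain steel disc 70 mm across and 28 mm thick, with a round upright knob 20 mm across and 32 mm tall on its middle (60 mm tall in all; this point is 30 mm above its underside; z up along the knob). About 450 g, starts upright on the table. Two or three discs are present, all alike; any disc may go in any nest
- disc2_mid (a point): centre, half-way up, of a knobbed setting disc: a plain steel disc 70 mm across and 28 mm thick, with a round upright knob 20 mm across and 32 mm tall on its middle (60 mm tall in all; this point is 30 mm above its underside; z up along the knob). About 450 g, starts upright on the table. Two or three discs are present, all alike; any disc may go in any nest
- disc3_mid (a point): centre, half-way up, of a knobbed setting disc: a plain steel disc 70 mm across and 28 mm thick, with a round upright knob 20 mm across and 32 mm tall on its middle (60 mm tall in all; this point is 30 mm above its underside; z up along the knob). About 450 g, starts upright on the table. Two or three discs are present, all alike; any disc may go in any nest
- nest1 (a point): nest 1 of 3 on the carriage, 100 mm apart along y: the point where a disc's centre lies when that disc is fully home in this nest, 30 mm above the carriage plate (whose top is 75 mm above the table). x points from the open front (robot side) of the nest to its stops, z up; it moves with the carriage. See carriage for the stops
- nest2 (a point): nest 2 of 3 on the carriage, 100 mm apart along y: the point where a disc's centre lies when that disc is fully home in this nest, 30 mm above the carriage plate (whose top is 75 mm above the table). x points from the open front (robot side) of the nest to its stops, z up; it moves with the carriage. See carriage for the stops
- nest3 (a point): nest 3 of 3 on the carriage, 100 mm apart along y: the point where a disc's centre lies when that disc is fully home in this nest, 30 mm above the carriage plate (whose top is 75 mm above the table). x points from the open front (robot side) of the nest to its stops, z up; it moves with the carriage. See carriage for the stops
- carriage: flat dark steel plate with three nests, 300 mm along y, reaching 75 mm in front of the home points. Behind each home point are two roller posts (free-turning, 16 mm wide, 34 tall, at x 24.7 and y +-35.2 mm from it) and between them a sprung gauge tip 14 mm above the plate, which a disc pushes in by its last 5 mm (0.3 N). A 30 mm tall rail begins 45 mm behind. Home: rim on both posts and tip
- wheel_hub (a point): on the vertical axis of the handwheel on the bench's left headstock, 102 mm above the table, level with the middle of the crank knob. The bare aluminium wheel is 116 mm across, its top 74 mm above the table
- crank_mid (a point): middle of the wheel's upright black crank knob (22 mm across, 48 mm tall, spins freely on its own axis), 43 mm from the wheel's axis
- wheel (a joint): handwheel angle in rad: starts between 0 and 0.35, grows as the wheel is turned clockwise seen from above, stops hard at 6.9 (one full turn and a little more). It turns against about 0.1 N m, stays where it is left, and drives the carriage up to 41 mm to the bench's left (+y of the nests)
- clamp (a joint): carriage clamp lever at the bench's right end, in rad: 0 leaning towards the robot (unclamped), 1.0 leaning away (clamped); it stays where it is left
- clamp_tip (a point): tip of the clamp lever, a dark ball-ended rod 65 mm long that swings in the nests' x-z plane
- ring_gauge: bystander, leave alone: plain steel ring 80 mm across, 22 mm tall, lying flat; origin at its underside
- vblock: bystander, leave alone: dark steel V-block 60 x 45 x 40 mm; origin at its underside
- micrometer: bystander, leave alone: micrometer lying flat, about 160 mm long, 18 mm high; origin at its underside
- solvent: bystander, leave alone: bottle 64 mm across, 150 mm tall; origin at its underside
- brush: bystander, leave alone: hand brush lying on the table; origin at its underside
- square_block: bystander, leave alone: dark steel block 70 x 35 x 50 mm; origin at its underside
Not all that is in view belongs to the job. Leave any brown or turquoise look-alike of the part that bears disc1_mid alone. What is shaped like the part that bears disc2_mid but red is not meant.

How it is judged:
On the way, in this order (a step that is already met when the one before it is completed fails the run):
1. every disc present is fully home in a nest, in three-point contact ((distance between disc1_mid and nest1 below 0.0025 m or distance between disc1_mid and nest2 below 0.0025 m or distance between disc1_mid and nest3 below 0.0025 m) and angle between each of disc1_mid, disc2_mid, disc3_mid's own z axis and vertical below 0.05 rad and (distance between disc2_mid and nest1 below 0.0025 m or distance between disc2_mid and nest2 below 0.0025 m or distance between disc2_mid and nest3 below 0.0025 m) and (distance between disc3_mid and nest1 below 0.0025 m or distance between disc3_mid and nest2 below 0.0025 m or distance between disc3_mid and nest3 below 0.0025 m)), for 0.2 s.
2. then the handwheel is turned clockwise through its full turn to the stop (value of joint wheel above 6.63 rad), for 0.2 s.
3. then the clamp lever is thrown over (value of joint clamp above 0.8 rad), for 0.2 s.
At the end, for the whole second after the job is handed in: every disc present stands upright and at rest in a nest, its centre within 2.5 mm of that nest's home point; the handwheel is past 6.63 rad; the clamp lever is past 0.8 rad (all of step 1 and value of joint wheel above 6.63 rad and value of joint clamp above 0.8 rad and linear speed of each of disc1, disc2, disc3 below 0.02 m/s); the robot touches nothing.
It fails at once if another thing on the bench (ring, V-block, micrometer, bottle, brush or block) is shoved more than 6 cm (distance of any of ring_gauge, vblock, micrometer, solvent, brush, square_block from where it was at the start of the episode above 0.06 m).
Of disc1, disc2, disc3 only 2 to 3 are there at a start; the rules pass over those that are not, and their reading is None.
At some moment in a run one of disc1, disc2, disc3 may be knocked a few centimetres aside while the robot is not near it.
It also fails if it takes over 210 s, if anything falls off the work surface, if the arm or the gripper's body presses on something with over 40 N, if the wrist force passes 120 N, or if a joint passes its speed limit or range.

## Working session

There is one attempt and no reset: what is moved stays moved. The work goes in short steps, Python scripts to look and compute and a tool call to move; the robot and the scene stay as the last step left them, time stands still between calls to the robot, and variables do not carry over. Pictures are saved under pics/ and viewed, at most 14 in all, crops included, and the job is handed in when it is done.

Besides the shell and the picture viewer there is one more tool, called after "Call:" as name(argument=value, ...), one argument or row to a line, values as JSON. jog_arm: Moves the arm, as the interface text tells. Its arguments: {"type":"object","properties":{"translation":{"type":"array","items":{"type":"array","items":{"type":"number"}}},"rotation":{"type":"array","items":{"type":"array","items":{"type":"number"}}},"hand":{"type":"array","items":{"type":"number"}},"grip_force":{"type":"number"}},"required":["translation","rotation","hand"]}

```bash
mkdir -p pics; ls
python3 - <<'E'
from rig import ctrl,vision,order
import cv2,numpy as np
s=ctrl.get_state()
print({k:np.round(v,3).tolist() for k,v in s.items()})
for n in("scene","top","wrist"):
    c=vision.get_calibration(n);print(n,{k:np.round(v,4).tolist() if not isinstance(v,str) else v for k,v in c.items()})
for n in("scene","top"):
    cv2.imwrite(f"pics/{n}0.png",vision.camera(n)[:,:,::-1])
E
```

```text
pics
{'time_s': 0.0, 'q': [1.203, 0.69, -0.195, 1.566, 0.157, 0.903, -0.215], 'joint_velocities': [-0.001, 0.001, -0.0, -0.0, 0.0, -0.001, 0.0], 'joint_efforts': [-0.001, -52.756, -1.267, -15.343, -0.053, 0.007, 0.0], 'ee_pos': [0.244, -0.575, 0.302], 'tcp_rot': [0.98, 0.2, -0.0, -0.001], 'wrist_force': [0.256, 0.356, 0.548], 'ft_torque': [0.02, 0.047, 0.026], 'finger_force': 0.0, 'gripper_width': 0.088}
scene {'fov_y': 53.597, 'cx': 317.8219, 'cy': 241.5752, 'cam_to_world': [[0.6952, -0.4781, 0.5367, 1.097], [0.7187, 0.4717, -0.5108, -0.703], [-0.0089, 0.7409, 0.6716, 0.8245], [0.0, 0.0, 0.0, 1.0]]}
top {'fov_y': 44.0012, 'cx': 311.5515, 'cy': 231.979, 'cam_to_world': [[-0.025, 0.9822, -0.1864, 0.2686], [-0.9995, -0.0214, 0.0215, -0.1248], [0.0171, 0.1869, 0.9822, 1.3299], [0.0, 0.0, 0.0, 1.0]]}
wrist {'fov_y': 60.9546, 'cx': 316.4075, 'cy': 241.3683, 'T_tool_cam': [[-0.0005, 0.9528, 0.3035, 0.0788], [1.0, 0.0006, -0.0002, -0.0008], [-0.0003, 0.3035, -0.9528, -0.082], [0.0, 0.0, 0.0, 1.0]]}
```

View pics/scene0.png

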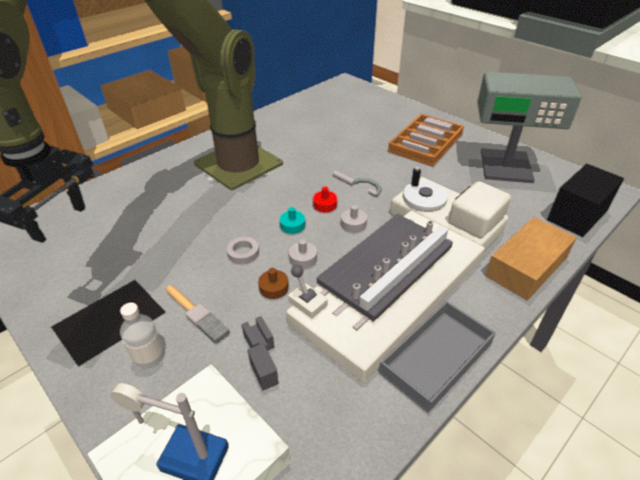

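View pics/top0.png

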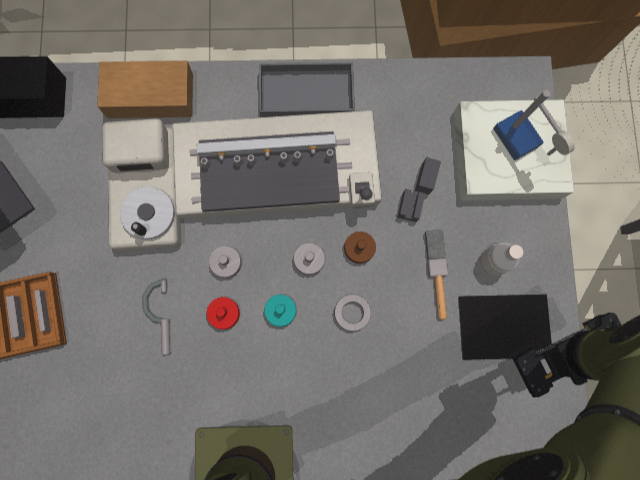

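The scene shows grey knobbed discs at top (225,262) and (309,259). The look-alikes are brown (360,247), red (222,313), teal (280,310) and the plain ring (352,313). By the description I choose the two grey ones, and a close crop will check that.

```bash
cat > h.py <<'E'
from rig import ctrl,vision,order
import cv2,numpy as np
from scipy.spatial.transform import Rotation as R
def pose():
    s=ctrl.get_state();T=np.eye(4);T[:3,:3]=R.from_quat(s["tcp_rot"]).as_matrix();T[:3,3]=s["ee_pos"];return T
def cam(n):
    c=vision.get_calibration(n)
    M=np.array(c["cam_to_world"]) if n!="wrist" else pose()@np.array(c["T_tool_cam"])
    return 240/np.tan(np.radians(c["fov_y"]/2)),c["cx"],c["cy"],M
def ray(C,u,v):
    f,cx,cy,M=C;return M[:3,3],M[:3,:3]@np.array([(u-cx)/f,-(v-cy)/f,-1])
def onz(C,u,v,z):
    o,d=ray(C,u,v);return (o+d*(z-o[2])/d[2])
def proj(C,p):
    f,cx,cy,M=C;q=M[:3,:3].T@(np.array(p)-M[:3,3]);return np.array([cx-f*q[0]/q[2],cy+f*q[1]/q[2]])
def tri(a,b):
    (o1,d1),(o2,d2)=a,b
    A=np.array([d1,-d2]).T;t=np.linalg.lstsq(A,o2-o1,rcond=None)[0];return (o1+d1*t[0]+o2+d2*t[1])/2,np.linalg.norm(o1+d1*t[0]-o2-d2*t[1])
E
python3 - <<'E'
from h import *
a=cv2.imread("pics/top0.png")[105:305,95:395];cv2.imwrite("pics/topc.png",cv2.resize(a,None,fx=2.66,fy=2.66,interpolation=3))
a=cv2.imread("pics/scene0.png")[150:380,260:520];cv2.imwrite("pics/scc.png",cv2.resize(a,None,fx=2.6,fy=2.6,interpolation=3))
E
```

```text
(no output)
```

View pics/topc.png

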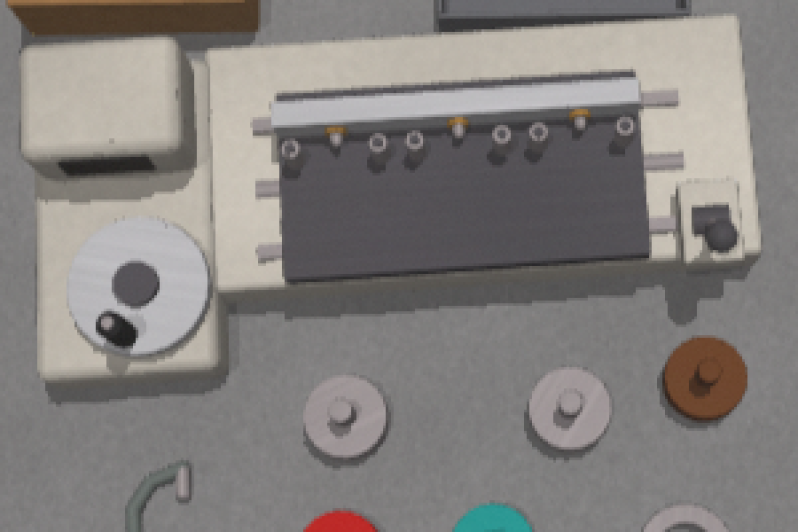

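View pics/scc.png

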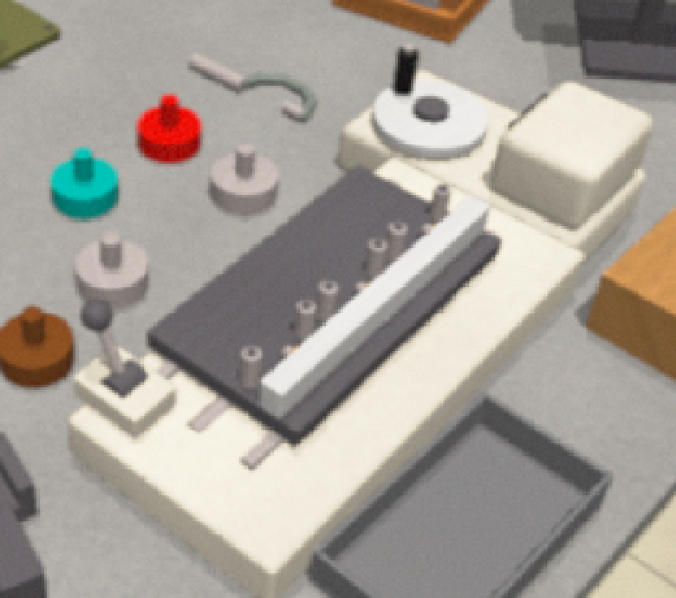

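The top crop shows two plain grey knobbed discs, at crop (345,414) and (570,406). It also shows six post tops running from crop (291,148) to (625,126), the wheel hub (135,284), the crank top (106,322) and the clamp ball (721,235). The scene crop agrees.

Run:
```python
from h import *
C=cam("top");S=cam("scene")
T=lambda u,v:(u/2.66+95-.3,v/2.66+105-.3)
Sc=lambda u,v:(u/2.6+260-.3,v/2.6+150-.3)
P=np.array([onz(C,*T(*p),.109) for p in [(291,148),(377,142),(415,140),(502,134),(538,131),(625,126)]])
print("posts",P.round(4).tolist(),np.linalg.norm(np.diff(P,axis=0),axis=1).round(4))
Q=np.array([tri(ray(C,*T(*a)),ray(S,*Sc(*b)))[0] for a,b in [((291,148),(442,189)),((377,142),(398,228)),((415,140),(378,244)),((502,134),(329,287)),((538,131),(307,306)),((625,126),(252,352))]])
print("tri",Q.round(4).tolist())
# nests
d=(P[5]-P[0])[:2];d/=np.linalg.norm(d);ay=-d;ax=np.array([ay[1],-ay[0]])
print("yaw",np.arctan2(ax[1],ax[0]))
for i in range(3):
    print("nest-left-to-right",((P[2*i]+P[2*i+1])[:2]/2-.0247*ax).round(4))
img=cv2.imread("pics/top0.png")
for n,t,b in [("L",((341,410)),(245,152)),("R",(570,402),(110,240))]:
    print(n,onz(C,*T(*t),.06).round(4),onz(S,*Sc(*b),.06).round(4))
for n,t in [("L",(345,416)),("R",(569,408))]: print("disc rim",onz(C,*T(*t),.028).round(4))
h=onz(C,*T(139,285),.074);k=onz(C,*T(106,322),.126)
print("hub",h,"crank",k,np.linalg.norm((h-k)[:2]),"tri",tri(ray(C,*T(106,322)),ray(S,*Sc(407,50))))
print("hub scene",onz(S,*Sc(431,114),.074))
print("clamp",tri(ray(C,*T(721,235)),ray(S,*Sc(97,317))))
print("lever base",onz(C,*T(712,216),.09))
```

```text
posts [[0.6609, 0.0739, 0.109], [0.6646, 0.005, 0.109], [0.6657, -0.0255, 0.109], [0.6694, -0.0955, 0.109], [0.6713, -0.1245, 0.109], [0.6742, -0.1949, 0.109]] [0.069  0.0305 0.0701 0.0291 0.0704]
tri [[0.661, 0.0739, 0.1091], [0.6649, 0.0051, 0.1077], [0.666, -0.0252, 0.1088], [0.67, -0.0951, 0.1082], [0.6718, -0.1244, 0.108], [0.6748, -0.1944, 0.1086]]
yaw 0.04926940182985865
nest-left-to-right [0.6381 0.0382]
nest-left-to-right [ 0.6428 -0.0617]
nest-left-to-right [ 0.6481 -0.1609]
L [0.4549 0.0396 0.06  ] [0.459 0.035 0.06 ]
R [ 0.4573 -0.1458  0.06  ] [ 0.4605 -0.1495  0.06  ]
disc rim [0.4545 0.0405 0.028 ]
disc rim [ 0.457  -0.1454  0.028 ]
hub [0.55883879 0.2013915  0.074     ] crank [0.51802349 0.2124988  0.126     ] 0.04229965438774172 tri (array([0.51683758, 0.2112537 , 0.12611697]), np.float64(0.0031741563583049972))
hub scene [0.5610511  0.20132586 0.074     ]
clamp (array([ 0.57665229, -0.26676328,  0.12833569]), np.float64(0.0008366374539535704))
lever base [ 0.60278973 -0.26429737  0.09      ]
```

Call:
jog_arm(
  translation=[
    [0,0,0],
    [0,0,0],
    [19,-35,0],
    [19,-35,0],
    [19,-35,0],
    [19,-35,0],
    [19,-35,0],
    [19,-35,0],
    [19,-35,0],
    [19,-35,0],
    [20,-35,0],
    [20,-35,0],
    [20,-34,0],
    [20,-34,0],
    [0,0,50],
    [0,0,0],
  ],
  rotation=[
    [0,0,10.1],
    [0,0,10.1],
    [0,0,0],
    [0,0,0],
    [0,0,0],
    [0,0,0],
    [0,0,0],
    [0,0,0],
    [0,0,0],
    [0,0,0],
    [0,0,0],
    [0,0,0],
    [0,0,0],
    [0,0,0],
    [0,0,0],
    [0,0,0],
  ],
  hand=[0.3,0.3,0.3,0.3,0.3,0.3,0.3,0.3,0.3,0.3,0.3,0.3,0.3,0.3,0.3,0.3],
)

```text
time_s: 2.1
ee_pos: [0.4537, -0.1454, 0.2505]
tcp_rot: [1.0, 0.025, -0.004, -0.001]
wrist_force: [-0.9, -0.5, -0.3]
gripper_width: 0.0614
finger_force: 0.0
```

```bash
cat >> h.py <<'E'
def go(x,y,z,yaw=.0493):
    """tool-frame mm shift to TCP target, + turn about tool z (deg)"""
    T=pose();d=T[:3,:3].T@(np.array([x,y,z])-T[:3,3])
    psi=np.arctan2(T[1,0],T[0,0]);print("go",(d*1000).round(1),"turn",np.degrees(psi-yaw).round(2),"tilt",np.degrees(np.arccos(-T[2,2])).round(2))
def st():
    s=ctrl.get_state();print(s["time_s"],"q",np.round(s["q"],2),"p",np.round(s["ee_pos"],4),"w",round(s["gripper_width"],4),"F",np.round(s["wrist_force"],1),"ff",round(s["finger_force"],1))
E
python3 - <<'E'
from h import *
st();C=cam("wrist");im=vision.camera("wrist");cv2.imwrite("pics/w1.png",im[:,:,::-1])
for p in [(.4573,-.1455,.06),(.4555,.0395,.06)]:print(proj(C,p))
go(.4573,-.1455,.095)
E
```

```text
2.1 q [ 0.24  0.59 -0.04  2.06  0.04  0.51 -1.35] p [ 0.4537 -0.1454  0.2505] w 0.0614 F [-0.9 -0.5 -0.3] ff 0.0
[318.3364958  223.17111254]
[ 48.99121216 212.59776183]
go [  3.5  -0.5 157. ] turn -0.01 tilt 0.24
```

View pics/w1.png

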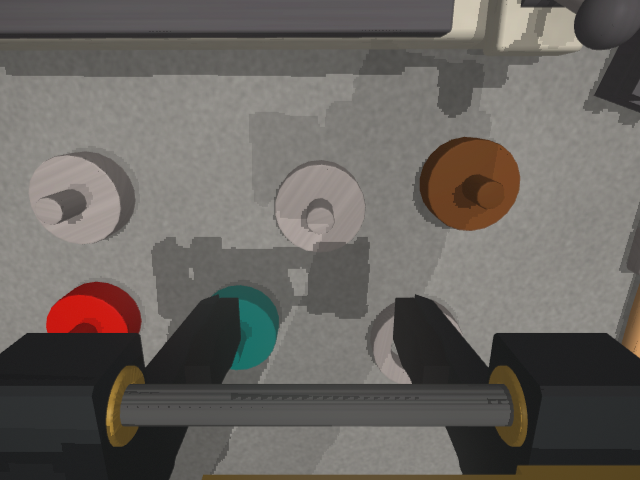

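The wrist view shows the right grey knob at (320,220) and the left one at (48,209), within about 3 px of prediction. Grasping the right disc.

Call:
jog_arm(
  translation=[
    [4,0,40],
    [0,0,40],
    [0,0,40],
    [0,0,25],
    [0,0,11],
    [0,0,0],
    [0,0,0],
    [0,0,0],
    [0,0,0],
    [0,0,0],
    [0,0,0],
    [0,0,0],
    [0,0,-20],
    [0,0,-40],
    [0,0,-40],
    [0,0,-15],
    [0,0,0],
  ],
  rotation=[
    [0,0,0],
    [0,0,0],
    [0,0,0],
    [0,0,0],
    [0,0,0],
    [0,0,0],
    [0,0,0],
    [0,0,0],
    [0,0,0],
    [0,0,0],
    [0,0,0],
    [0,0,0],
    [0,0,0],
    [0,0,0],
    [0,0,0],
    [0,0,0],
    [0,0,0],
  ],
  hand=[0.3,0.3,0.3,0.3,0.3,0.3,0.9,0.9,0.9,0.9,0.9,0.9,0.9,0.9,0.9,0.9,0.9],
  grip_force=25,
)

```text
time_s: 4.28
ee_pos: [0.4596, -0.146, 0.2122]
tcp_rot: [1.0, 0.025, 0.001, 0.0]
wrist_force: [-0.0, -1.1, -4.5]
gripper_width: 0.0191
finger_force: 25.0
```

Run:
```python
from h import *
st()
n=np.array([.6481,-.1609]);ax=np.array([np.cos(.0493),np.sin(.0493)])
print(n-ax*.012)
p=n-ax*.012
go(p[0],p[1],.2)
C=cam("top");cv2.imwrite("pics/top1.png",vision.camera("top")[:,:,::-1])
```

```text
4.275 q [ 0.23  0.66 -0.03  2.08  0.05  0.4  -1.37] p [ 0.4596 -0.146   0.2122] w 0.0191 F [-0.  -1.1 -4.5] ff 25.0
[ 0.63611458 -0.16149136]
go [175.5  24.1  12.4] turn 0.0 tilt 0.07
```

Call:
jog_arm(
  translation=[
    [20,4,0],
    [35,4,0],
    [35,4,0],
    [35,4,0],
    [30,4,0],
    [20,4,0],
    [0,0,12],
    [0,0,15],
    [0,0,8],
    [0,0,0],
    [0,0,0],
  ],
  rotation=[
    [0,0,0],
    [0,0,0],
    [0,0,0],
    [0,0,0],
    [0,0,0],
    [0,0,0],
    [0,0,0],
    [0,0,0],
    [0,0,0],
    [0,0,0],
    [0,0,0],
  ],
  hand=[0.9,0.9,0.9,0.9,0.9,0.9,0.9,0.9,0.9,0.9,0.9],
)

```text
time_s: 5.7
ee_pos: [0.6356, -0.1616, 0.1771]
tcp_rot: [1.0, 0.025, 0.0, 0.0]
wrist_force: [-0.2, -0.5, -4.2]
gripper_width: 0.0191
finger_force: 25.0
```

Run:
```python
from h import *
st();go(.6361,-.1615,.172)
```

```text
5.7 q [ 0.19  0.88 -0.03  1.57  0.04  0.69 -1.37] p [ 0.6356 -0.1616  0.1771] w 0.0191 F [-0.2 -0.5 -4.2] ff 25.0
go [ 0.5 -0.   5.1] turn -0.01 tilt 0.04
```

Call:
jog_arm(
  translation=[
    [0,0,2],
    [0,0,2],
    [0,0,1],
    [0,0,0],
  ],
  rotation=[
    [0,0,0],
    [0,0,0],
    [0,0,0],
    [0,0,0],
  ],
  hand=[0.9,0.9,0.9,0.9],
)

```text
time_s: 6.2
ee_pos: [0.6355, -0.1615, 0.172]
tcp_rot: [1.0, 0.025, 0.0, 0.0]
wrist_force: [-1.7, -1.0, -1.5]
gripper_width: 0.0189
finger_force: 25.0
```

Call:
jog_arm(
  translation=[
    [0,0,1],
    [0,0,0],
    [0,0,0],
    [0,0,0],
    [0,0,0],
    [0,0,-30],
    [0,0,-40],
    [-30,0,0],
    [-40,0,0],
    [0,0,0],
    [0,0,0],
  ],
  rotation=[
    [0,0,0],
    [0,0,0],
    [0,0,0],
    [0,0,0],
    [0,0,0],
    [0,0,0],
    [0,0,0],
    [0,0,0],
    [0,0,0],
    [0,0,0],
    [0,0,0],
  ],
  hand=[0.9,0.5,0.5,0.5,0.5,0.5,0.5,0.5,0.5,0.5,0.5],
)

```text
time_s: 7.58
ee_pos: [0.5666, -0.1649, 0.241]
tcp_rot: [1.0, 0.025, 0.001, 0.0]
wrist_force: [0.4, -0.4, -0.2]
gripper_width: 0.0439
finger_force: 0.0
```

Run:
```python
from h import *
st();C=cam("wrist");im=vision.camera("wrist");cv2.imwrite("pics/w2.png",im[:,:,::-1])
for p in [(.6361,-.1615,.135),(.6742,-.1949,.109),(.6713,-.1245,.109)]:print(proj(C,p))
```

```text
7.575 q [ 0.23  0.72 -0.04  1.74  0.04  0.68 -1.35] p [ 0.5666 -0.1649  0.241 ] w 0.0439 F [ 0.4 -0.4 -0.2] ff 0.0
[318.05230092 133.02356074]
[391.23047418  52.03775024]
[244.47414535  50.78121327]
```

View pics/w2.png

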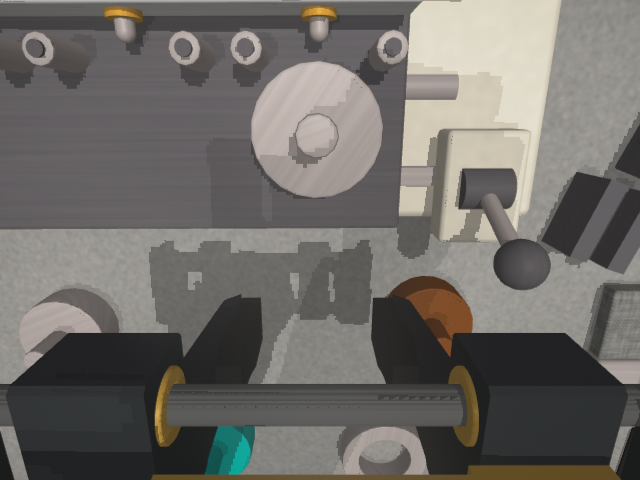

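The wrist view shows the disc standing on the plate, knob at (316,134), centred between the posts at (246,47) and (392,47). It is about 14 mm short of home. Pushing it with closed fingers.

Call:
jog_arm(
  translation=[
    [4,0,0],
    [4,0,30],
    [0,0,40],
    [0,0,15],
    [0,0,5],
    [0,0,0],
    [5,0,0],
    [5,0,0],
    [4,0,0],
    [3,0,0],
    [3,0,0],
    [3,0,0],
    [2,0,0],
    [2,0,0],
    [1,0,0],
    [0,0,0],
  ],
  rotation=[
    [0,0,0],
    [0,0,0],
    [0,0,0],
    [0,0,0],
    [0,0,0],
    [0,0,0],
    [0,0,0],
    [0,0,0],
    [0,0,0],
    [0,0,0],
    [0,0,0],
    [0,0,0],
    [0,0,0],
    [0,0,0],
    [0,0,0],
    [0,0,0],
  ],
  hand=[1,1,1,1,1,1,1,1,1,1,1,1,1,1,1,1],
)

```text
time_s: 9.62
ee_pos: [0.6019, -0.1631, 0.1506]
tcp_rot: [1.0, 0.025, 0.0, 0.0]
wrist_force: [-1.8, -0.3, -0.7]
gripper_width: 0.0004
finger_force: 1.0
```

Run:
```python
from h import *
st()
```

```text
9.625 q [ 0.21  0.89 -0.03  1.69  0.04  0.57 -1.37] p [ 0.6019 -0.1631  0.1506] w 0.0004 F [-1.8 -0.3 -0.7] ff 1.0
```

Sliding (friction about 1.8 N). I'll keep going in 1 mm steps until the force rises.

Call:
jog_arm(
  translation=[
    [1,0,0],
    [1,0,0],
    [1,0,0],
    [0,0,0],
  ],
  rotation=[
    [0,0,0],
    [0,0,0],
    [0,0,0],
    [0,0,0],
  ],
  hand=[1,1,1,1],
)

```text
time_s: 10.12
ee_pos: [0.6043, -0.1631, 0.1506]
tcp_rot: [1.0, 0.025, -0.0, 0.0]
wrist_force: [-2.7, -0.4, 0.3]
gripper_width: 0.0009
finger_force: 1.5
```

Call:
jog_arm(
  translation=[
    [1,0,0],
    [1,0,0],
    [0,0,0],
  ],
  rotation=[
    [0,0,0],
    [0,0,0],
    [0,0,0],
  ],
  hand=[1,1,1],
)

```text
time_s: 10.5
ee_pos: [0.6061, -0.1636, 0.1506]
tcp_rot: [1.0, 0.024, -0.001, 0.0]
wrist_force: [-5.2, -2.7, -0.7]
gripper_width: 0.0006
finger_force: 2.5
```

Call:
jog_arm(
  translation=[
    [1,0,0],
    [1,0,0],
    [0,0,0],
  ],
  rotation=[
    [0,0,0],
    [0,0,0],
    [0,0,0],
  ],
  hand=[1,1,1],
)

```text
time_s: 10.88
ee_pos: [0.6064, -0.1635, 0.1506]
tcp_rot: [1.0, 0.024, -0.002, 0.0]
wrist_force: [-8.0, -1.8, 3.5]
gripper_width: 0.0004
finger_force: 4.2
```

Call:
jog_arm(
  translation=[
    [1,0,0],
    [1,0,0],
    [0,0,0],
  ],
  rotation=[
    [0,0,0],
    [0,0,0],
    [0,0,0],
  ],
  hand=[1,1,1],
)

```text
time_s: 11.25
ee_pos: [0.6068, -0.1636, 0.1505]
tcp_rot: [1.0, 0.024, -0.004, 0.0]
wrist_force: [-11.5, -2.0, 6.5]
gripper_width: 0.0003
finger_force: 6.0
```

Call:
jog_arm(
  translation=[
    [-4,0,0],
    [-6,0,0],
    [-15,0,0],
    [-15,0,0],
    [0,0,-40],
    [0,0,-50],
    [0,0,0],
    [0,0,0],
  ],
  rotation=[
    [0,0,0],
    [0,0,0],
    [0,0,0],
    [0,0,0],
    [0,0,0],
    [0,0,0],
    [0,0,0],
    [0,0,0],
  ],
  hand=[1,1,1,1,0.5,0.3,0.3,0.3],
)

```text
time_s: 12.25
ee_pos: [0.5713, -0.164, 0.2408]
tcp_rot: [1.0, 0.025, 0.001, -0.0]
wrist_force: [-0.6, -0.1, -0.6]
gripper_width: 0.0381
finger_force: 0.0
```

Run:
```python
from h import *
st();C=cam("wrist");im=vision.camera("wrist");cv2.imwrite("pics/w3.png",im[:,:,::-1])
for p in [(.6501,-.161,.135),(.6742,-.1949,.109),(.6713,-.1245,.109)]:print(proj(C,p))
t=vision.camera("top");cv2.imwrite("pics/top2.png",t[:,:,::-1])
go(.4565,.039,.20)
print(proj(cam("top"),(.4555,.0395,.06)))
w=np.hstack([cv2.resize(im[0:230,150:450],(520,400)),cv2.resize(t[230:290,190:260],(280,400))]);cv2.imwrite("pics/m3.png",w[:,:,::-1])
```

```text
12.25 q [ 0.22  0.72 -0.04  1.73  0.04  0.69 -1.35] p [ 0.5713 -0.164   0.2408] w 0.0381 F [-0.6 -0.1 -0.6] ff 0.0
[320.11376851 111.40026203]
[392.27254772  62.93689136]
[246.47180749  61.58562667]
go [-103.6 -208.6   39.9] turn 0.03 tilt 0.08
[222.95749778 258.56684032]
```

View pics/m3.png

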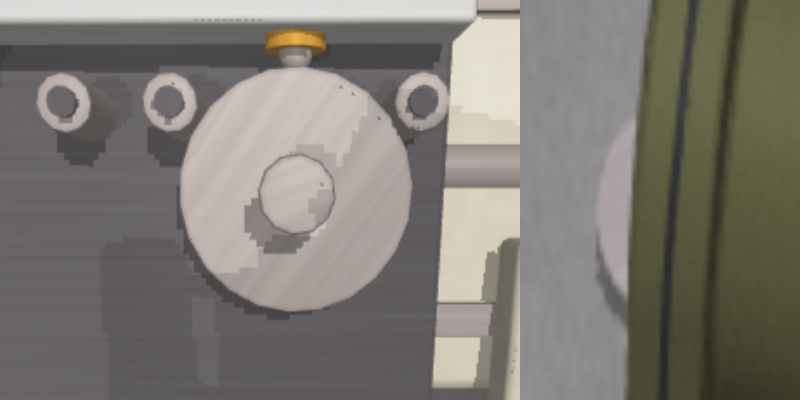

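The disc touches both posts and the tip (knob at crop (297,194)), so it is home. On to the left disc, with a check from above.

Call:
jog_arm(
  translation=[
    [-15,-30,0],
    [-15,-30,0],
    [-15,-30,0],
    [-15,-30,0],
    [-15,-30,0],
    [-15,-30,0],
    [-14,-28,0],
    [0,0,0],
    [0,0,0],
  ],
  rotation=[
    [0,0,0],
    [0,0,0],
    [0,0,0],
    [0,0,0],
    [0,0,0],
    [0,0,0],
    [0,0,0],
    [0,0,0],
    [0,0,0],
  ],
  hand=[0.3,0.3,0.3,0.3,0.3,0.3,0.3,0.3,0.3],
)

```text
time_s: 13.48
ee_pos: [0.4569, 0.0373, 0.2402]
tcp_rot: [1.0, 0.024, -0.0, 0.0]
wrist_force: [0.2, -0.4, 0.8]
gripper_width: 0.0617
finger_force: 0.0
```

Run:
```python
from h import *
st();C=cam("wrist");im=vision.camera("wrist");cv2.imwrite("pics/w4.png",im[:,:,::-1])
e=proj(C,(.4560,.0395,.06));print(e);go(.456,.0395,.095)
# grey blobs: low sat, bright
hsv=cv2.cvtColor(im,cv2.COLOR_RGB2HSV)
c=im[60:330,170:470].copy();cv2.circle(c,(int(e[0]-170),int(e[1]-60)),3,(255,0,0),-1)
cv2.imwrite("pics/c4.png",c[:,:,::-1])
```

```text
13.475 q [-0.19  0.59  0.01  2.12 -0.01  0.43 -1.69] p [0.4569 0.0373 0.2402] w 0.0617 F [ 0.2 -0.4  0.8] ff 0.0
[313.98449765 235.40781536]
go [ -0.9  -2.7 145.3] turn -0.09 tilt 0.04
```

View pics/c4.png

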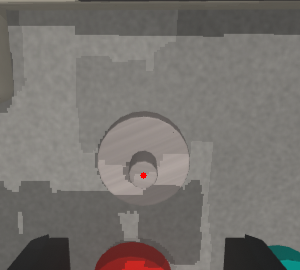

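The predicted point sits on the knob top (crop (143,175)), so I'm grasping it.

Call:
jog_arm(
  translation=[
    [-1,-2,40],
    [0,0,40],
    [0,0,40],
    [0,0,15],
    [0,0,10],
    [0,0,0],
    [0,0,0],
    [0,0,0],
    [0,0,0],
    [0,0,0],
    [0,0,0],
    [0,0,0],
    [0,0,-20],
    [0,0,-40],
    [0,0,-40],
    [0,0,-15],
    [0,0,0],
  ],
  rotation=[
    [0,0,0],
    [0,0,0],
    [0,0,0],
    [0,0,0],
    [0,0,0],
    [0,0,0],
    [0,0,0],
    [0,0,0],
    [0,0,0],
    [0,0,0],
    [0,0,0],
    [0,0,0],
    [0,0,0],
    [0,0,0],
    [0,0,0],
    [0,0,0],
    [0,0,0],
  ],
  hand=[0.3,0.3,0.3,0.3,0.3,0.3,0.9,0.9,0.9,0.9,0.9,0.9,0.9,0.9,0.9,0.9,0.9],
  grip_force=25,
)

```text
time_s: 15.65
ee_pos: [0.4554, 0.0399, 0.2112]
tcp_rot: [1.0, 0.025, 0.001, -0.0]
wrist_force: [0.8, 0.5, -4.8]
gripper_width: 0.0193
finger_force: 25.0
```

Run:
```python
from h import *
st()
ax=np.array([np.cos(.0493),np.sin(.0493)])
for n in [(.6398,.0382),(.6448,-.0617)]:
    p=np.array(n)-ax*.013;print(p);go(p[0],p[1],.177)
```

```text
15.65 q [-0.19  0.64  0.01  2.15 -0.01  0.34 -1.7 ] p [0.4554 0.0399 0.2112] w 0.0193 F [ 0.8  0.5 -4.8] ff 25.0
[0.62681579 0.03755936]
go [171.   10.8  34.4] turn 0.0 tilt 0.06
[ 0.63181579 -0.06234064]
go [171.1 110.8  34.4] turn 0.0 tilt 0.06
```

Call:
jog_arm(
  translation=[
    [20,2,0],
    [35,2,0],
    [35,2,0],
    [35,2,0],
    [30,2,0],
    [16,1,0],
    [0,0,12],
    [0,0,15],
    [0,0,8],
    [0,0,2],
    [0,0,2],
    [0,0,0],
    [0,0,0],
  ],
  rotation=[
    [0,0,0],
    [0,0,0],
    [0,0,0],
    [0,0,0],
    [0,0,0],
    [0,0,0],
    [0,0,0],
    [0,0,0],
    [0,0,0],
    [0,0,0],
    [0,0,0],
    [0,0,0],
    [0,0,0],
  ],
  hand=[0.9,0.9,0.9,0.9,0.9,0.9,0.9,0.9,0.9,0.9,0.9,0.9,0.9],
)

```text
time_s: 17.27
ee_pos: [0.627, 0.0373, 0.1722]
tcp_rot: [1.0, 0.025, 0.0, 0.0]
wrist_force: [0.3, 0.1, -5.2]
gripper_width: 0.019
finger_force: 25.0
```

Call:
jog_arm(
  translation=[
    [0,0,1],
    [0,0,1],
    [0,0,0],
  ],
  rotation=[
    [0,0,0],
    [0,0,0],
    [0,0,0],
  ],
  hand=[0.9,0.9,0.9],
)

```text
time_s: 17.65
ee_pos: [0.627, 0.0373, 0.1709]
tcp_rot: [1.0, 0.025, 0.001, -0.0]
wrist_force: [-1.6, -0.2, 5.8]
gripper_width: 0.0192
finger_force: 25.0
```

On the plate. Release, rise, back up, and approach with closed fingers.

Call:
jog_arm(
  translation=[
    [0,0,0],
    [0,0,0],
    [0,0,0],
    [0,0,0],
    [0,0,-30],
    [0,0,-40],
    [-30,0,0],
    [-35,0,0],
    [0,0,0],
    [0,0,0],
  ],
  rotation=[
    [0,0,0],
    [0,0,0],
    [0,0,0],
    [0,0,0],
    [0,0,0],
    [0,0,0],
    [0,0,0],
    [0,0,0],
    [0,0,0],
    [0,0,0],
  ],
  hand=[0.5,0.5,0.5,0.5,0.5,0.5,1,1,1,1],
)

```text
time_s: 18.9
ee_pos: [0.5628, 0.0342, 0.24]
tcp_rot: [1.0, 0.025, 0.001, -0.0]
wrist_force: [0.9, 0.4, 0.3]
gripper_width: 0.0062
finger_force: 0.0
```

Run:
```python
from h import *
st();C=cam("wrist");im=vision.camera("wrist");cv2.imwrite("pics/w5.png",im[:,:,::-1])
print(proj(C,(.627,.0373,.135)));go(.562,.0345,.151)
a=im[0:260,140:620];cv2.imwrite("pics/c5.png",a[:,:,::-1])
```

```text
18.9 q [-0.15  0.69  0.    1.82 -0.    0.63 -1.66] p [0.5628 0.0342 0.24  ] w 0.0062 F [0.9 0.4 0.3] ff 0.0
[318.22160563 145.35425142]
go [-1.2 -0.3 88.8] turn -0.0 tilt 0.1
```

View pics/c5.png

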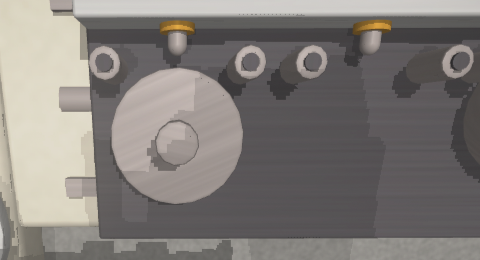

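The disc stands centred between its posts: knob at crop (177,142), posts at 104 and 250. Pushing home.

Call:
jog_arm(
  translation=[
    [0,0,30],
    [0,0,40],
    [0,0,14],
    [0,0,5],
    [0,0,0],
    [6,0,0],
    [6,0,0],
    [5,0,0],
    [3,0,0],
    [3,0,0],
    [3,0,0],
    [2,0,0],
    [2,0,0],
    [1,0,0],
    [1,0,0],
    [1,0,0],
    [0,0,0],
  ],
  rotation=[
    [0,0,0],
    [0,0,0],
    [0,0,0],
    [0,0,0],
    [0,0,0],
    [0,0,0],
    [0,0,0],
    [0,0,0],
    [0,0,0],
    [0,0,0],
    [0,0,0],
    [0,0,0],
    [0,0,0],
    [0,0,0],
    [0,0,0],
    [0,0,0],
    [0,0,0],
  ],
  hand=[1,1,1,1,1,1,1,1,1,1,1,1,1,1,1,1,1],
)

```text
time_s: 21.08
ee_pos: [0.595, 0.0358, 0.1505]
tcp_rot: [1.0, 0.025, 0.0, 0.0]
wrist_force: [-3.3, -0.5, -0.5]
gripper_width: 0.0001
finger_force: 1.5
```

Call:
jog_arm(
  translation=[
    [1,0,0],
    [1,0,0],
    [0,0,0],
  ],
  rotation=[
    [0,0,0],
    [0,0,0],
    [0,0,0],
  ],
  hand=[1,1,1],
)

```text
time_s: 21.45
ee_pos: [0.5957, 0.0356, 0.1505]
tcp_rot: [1.0, 0.025, -0.001, 0.0]
wrist_force: [-5.7, -1.3, 1.2]
gripper_width: 0.0004
finger_force: 2.9
```

Call:
jog_arm(
  translation=[
    [1,0,0],
    [1,0,0],
    [0,0,0],
  ],
  rotation=[
    [0,0,0],
    [0,0,0],
    [0,0,0],
  ],
  hand=[1,1,1],
)

```text
time_s: 21.82
ee_pos: [0.596, 0.0356, 0.1504]
tcp_rot: [1.0, 0.025, -0.003, 0.0]
wrist_force: [-9.8, -1.1, 4.8]
gripper_width: -0.0
finger_force: 4.7
```

Call:
jog_arm(
  translation=[
    [1,0,0],
    [1,0,0],
    [0,0,0],
  ],
  rotation=[
    [0,0,0],
    [0,0,0],
    [0,0,0],
  ],
  hand=[1,1,1],
)

```text
time_s: 22.2
ee_pos: [0.5963, 0.0356, 0.1504]
tcp_rot: [1.0, 0.025, -0.005, 0.0]
wrist_force: [-12.6, -1.0, 7.6]
gripper_width: 0.0005
finger_force: 6.4
```

Call:
jog_arm(
  translation=[
    [-4,0,0],
    [-6,0,0],
    [-15,0,0],
    [-15,0,0],
    [0,0,-40],
    [0,0,-50],
    [-20,-20,-25],
    [-20,-30,-20],
    [-20,-30,-15],
    [0,0,0],
    [0,0,0],
  ],
  rotation=[
    [0,0,0],
    [0,0,0],
    [0,0,0],
    [0,0,0],
    [0,0,0],
    [0,0,0],
    [0,0,0],
    [0,0,0],
    [0,0,0],
    [0,0,0],
    [0,0,0],
  ],
  hand=[1,1,1,1,1,1,0.3,0.3,0.3,0.3,0.3],
)

```text
time_s: 23.58
ee_pos: [0.4982, 0.1107, 0.3011]
tcp_rot: [1.0, 0.024, 0.001, 0.0]
wrist_force: [0.9, -1.1, -0.4]
gripper_width: 0.0482
finger_force: 0.0
```

Run:
```python
from h import *
st();C=cam("wrist");im=vision.camera("wrist");cv2.imwrite("pics/w6.png",im[:,:,::-1])
print("crank",proj(C,(.518,.2118,.126)),"hub",proj(C,(.560,.2014,.074)))
T=lambda u,v:(u/2.66+95-.3,v/2.66+105-.3)
Sc=lambda u,v:(u/2.6+260-.3,v/2.6+150-.3)
print("box",tri(ray(cam("top"),*T(183,150)),ray(cam("scene"),*Sc(503,125))))
```

```text
23.575 q [-0.33  0.54  0.03  1.92 -0.02  0.68 -1.81] p [0.4982 0.1107 0.3011] w 0.0482 F [ 0.9 -1.1 -0.4] ff 0.0
crank [161.53623237 200.53638805] hub [197.73141837 130.28118891]
box (array([0.65749263, 0.15838216, 0.13254463]), np.float64(0.01034476225794263))
```

View pics/w6.png

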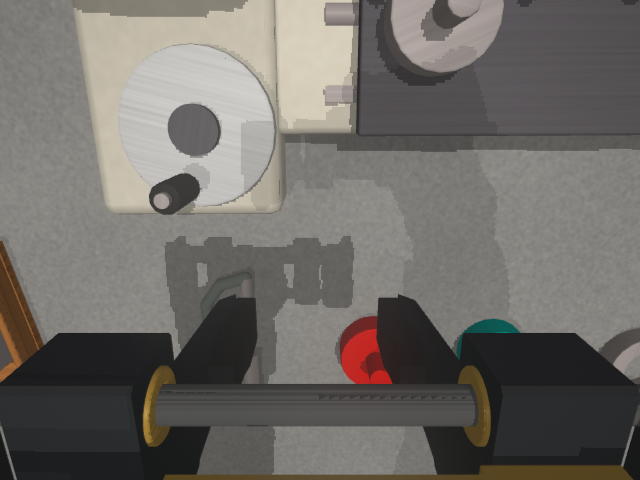

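The wrist view confirms the crank top at (161,200), as predicted, and the wheel centre at (197,125). Grasping the crank knob.

Call:
jog_arm(
  translation=[
    [5,-25,0],
    [10,-35,0],
    [10,-40,20],
    [0,0,50],
    [0,0,40],
    [0,0,25],
    [0,0,13],
    [0,0,0],
    [0,0,0],
    [0,0,0],
    [0,0,0],
    [0,0,0],
    [0,0,0],
  ],
  rotation=[
    [0,0,0],
    [0,0,0],
    [0,0,0],
    [0,0,0],
    [0,0,0],
    [0,0,0],
    [0,0,0],
    [0,0,0],
    [0,0,0],
    [0,0,0],
    [0,0,0],
    [0,0,0],
    [0,0,0],
  ],
  hand=[0.3,0.3,0.3,0.3,0.3,0.3,0.3,0.3,0.9,0.9,0.9,0.9,0.9],
  grip_force=15,
)

```text
time_s: 25.25
ee_pos: [0.5172, 0.2118, 0.153]
tcp_rot: [1.0, 0.024, 0.0, 0.0]
wrist_force: [-0.1, -1.3, 2.8]
gripper_width: 0.0215
finger_force: 15.0
```

```bash
cat > circ.py <<'E'
from h import *
import sys
st()
hub=np.array([.561,.2012]);n=int(sys.argv[1]);step=np.radians(float(sys.argv[2]));off=np.array([float(a) for a in sys.argv[3:5]]) if len(sys.argv)>3 else np.zeros(2)
T=pose();v=T[:2,3]-hub;a0=np.arctan2(v[1],v[0]);print("ang",np.degrees(a0),"r",np.linalg.norm(v))
pts=[hub+.043*np.array([np.cos(a0-step*i),np.sin(a0-step*i)]) for i in range(n+1)]
D=np.diff(np.array(pts),axis=0)
psi=.0493;c,s=np.cos(psi),np.sin(psi)
t=np.c_[D@[c,s],D@[s,-c]]*1000
r=np.diff(np.round(np.vstack([[0,0],np.cumsum(t,axis=0)])),axis=0).astype(int)
print([[int(a),int(b),0] for a,b in r])
E
python3 circ.py 20 10
```

```text
25.25 q [-0.48  0.83  0.02  1.89 -0.04  0.43 -1.96] p [0.5172 0.2118 0.153 ] w 0.0215 F [-0.1 -1.3  2.8] ff 15.0
ang 166.44395481367204 r 0.045106253513118554
[[3, -7, 0], [4, -6, 0], [5, -6, 0], [5, -5, 0], [7, -3, 0], [7, -3, 0], [8, -1, 0], [7, 0, 0], [7, 2, 0], [7, 3, 0], [7, 4, 0], [5, 4, 0], [5, 6, 0], [4, 7, 0], [2, 7, 0], [1, 7, 0], [0, 8, 0], [-1, 7, 0], [-3, 7, 0], [-4, 7, 0]]
```

Run:
```python
from h import *
im=vision.camera("scene");cv2.imwrite("pics/s7.png",im[:,:,::-1])
C=cam("scene")
for p in [(.6501,-.161,.135),(.6398,.0382,.135)]:print((proj(C,p)-[310,180])*4)
a=im[180:330,310:480];cv2.imwrite("pics/s7c.png",cv2.resize(a,None,fx=4,fy=4,interpolation=2)[:,:,::-1])
```

```text
[196.09280046 326.91415019]
[417.63143201 146.08083916]
```

View pics/s7c.png

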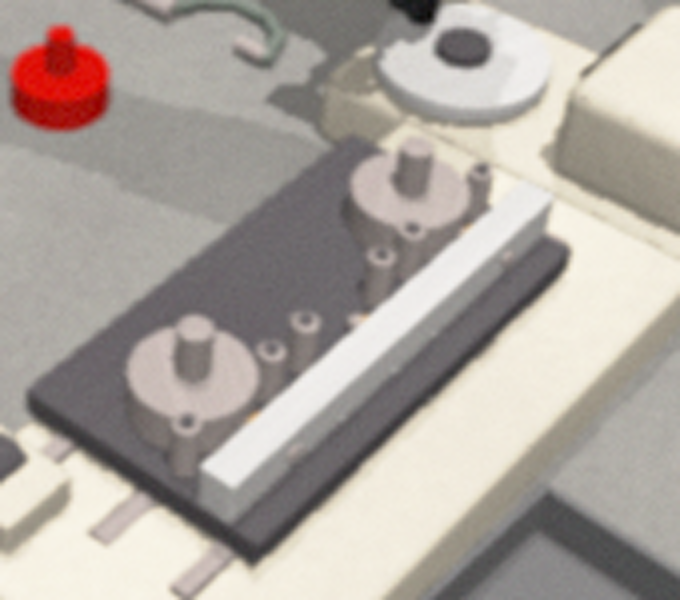

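Both discs sit at their predicted home pixels: knob tops at (196,327) and (416,147). Turning the wheel.

Call:
jog_arm(
  translation=[
    [3,-7,0],
    [4,-6,0],
    [5,-6,0],
    [5,-5,0],
    [7,-3,0],
    [7,-3,0],
    [8,-1,0],
    [7,0,0],
    [7,2,0],
    [7,3,0],
    [7,4,0],
    [5,4,0],
    [5,6,0],
    [0,0,0],
  ],
  rotation=[
    [0,0,0],
    [0,0,0],
    [0,0,0],
    [0,0,0],
    [0,0,0],
    [0,0,0],
    [0,0,0],
    [0,0,0],
    [0,0,0],
    [0,0,0],
    [0,0,0],
    [0,0,0],
    [0,0,0],
    [0,0,0],
  ],
  hand=[0.9,0.9,0.9,0.9,0.9,0.9,0.9,0.9,0.9,0.9,0.9,0.9,0.9,0.9],
)

```text
time_s: 27.05
ee_pos: [0.5935, 0.2281, 0.1531]
tcp_rot: [1.0, 0.025, 0.0, -0.0]
wrist_force: [-1.5, -0.8, 5.5]
gripper_width: 0.0211
finger_force: 15.0
```

```bash
python3 circ.py 20 10
```

```text
27.05 q [-0.45  0.89  0.02  1.65 -0.03  0.6  -1.93] p [0.5935 0.2281 0.1531] w 0.0211 F [-1.5 -0.8  5.5] ff 15.0
ang 39.57941538841504 r 0.042199732207651004
[[4, 6, 0], [3, 7, 0], [1, 8, 0], [0, 7, 0], [-1, 8, 0], [-2, 7, 0], [-3, 6, 0], [-5, 6, 0], [-6, 5, 0], [-6, 4, 0], [-7, 3, 0], [-7, 1, 0], [-8, 1, 0], [-7, -1, 0], [-7, -3, 0], [-7, -3, 0], [-6, -5, 0], [-5, -6, 0], [-4, -6, 0], [-3, -7, 0]]
```

Works well (127° turned, radius 42 mm). Continuing.

Call:
jog_arm(
  translation=[
    [4,6,0],
    [3,7,0],
    [1,8,0],
    [0,7,0],
    [-1,8,0],
    [-2,7,0],
    [-3,6,0],
    [-5,6,0],
    [-6,5,0],
    [-6,4,0],
    [-7,3,0],
    [-7,1,0],
    [-8,1,0],
    [-7,-1,0],
    [-7,-3,0],
    [-7,-3,0],
    [-6,-5,0],
    [-5,-6,0],
    [0,0,0],
  ],
  rotation=[
    [0,0,0],
    [0,0,0],
    [0,0,0],
    [0,0,0],
    [0,0,0],
    [0,0,0],
    [0,0,0],
    [0,0,0],
    [0,0,0],
    [0,0,0],
    [0,0,0],
    [0,0,0],
    [0,0,0],
    [0,0,0],
    [0,0,0],
    [0,0,0],
    [0,0,0],
    [0,0,0],
    [0,0,0],
  ],
  hand=[0.9,0.9,0.9,0.9,0.9,0.9,0.9,0.9,0.9,0.9,0.9,0.9,0.9,0.9,0.9,0.9,0.9,0.9,0.9],
)

```text
time_s: 29.42
ee_pos: [0.5264, 0.1742, 0.153]
tcp_rot: [1.0, 0.025, -0.0, -0.0]
wrist_force: [2.2, 2.4, 5.7]
gripper_width: 0.0216
finger_force: 15.0
```

```bash
python3 circ.py 20 10
```

```text
29.425 q [-0.41  0.82  0.01  1.9  -0.02  0.42 -1.9 ] p [0.5264 0.1742 0.153 ] w 0.0216 F [2.2 2.4 5.7] ff 15.0
ang -142.09606123026614 r 0.0438849384926672
[[-4, -6, 0], [-2, -8, 0], [-2, -7, 0], [0, -7, 0], [2, -8, 0], [2, -7, 0], [4, -6, 0], [5, -6, 0], [5, -5, 0], [7, -4, 0], [7, -2, 0], [7, -2, 0], [8, 0, 0], [7, 2, 0], [7, 2, 0], [7, 4, 0], [6, 5, 0], [4, 6, 0], [4, 6, 0], [3, 7, 0]]
```

Call:
jog_arm(
  translation=[
    [-4,-6,0],
    [-2,-8,0],
    [-2,-7,0],
    [0,-7,0],
    [2,-8,0],
    [2,-7,0],
    [0,0,0],
  ],
  rotation=[
    [0,0,0],
    [0,0,0],
    [0,0,0],
    [0,0,0],
    [0,0,0],
    [0,0,0],
    [0,0,0],
  ],
  hand=[0.9,0.9,0.9,0.9,0.9,0.9,0.9],
)

```text
time_s: 30.3
ee_pos: [0.5187, 0.2165, 0.1529]
tcp_rot: [1.0, 0.025, -0.002, 0.001]
wrist_force: [-0.3, 0.1, 9.2]
gripper_width: 0.0214
finger_force: 15.0
```

```bash
python3 circ.py 10 5
```

```text
30.3 q [-0.49  0.83  0.02  1.88 -0.04  0.44 -1.96] p [0.5187 0.2165 0.1529] w 0.0214 F [-0.3  0.1  9.2] ff 15.0
ang 160.1604272706299 r 0.04495033862156576
[[2, -3, 0], [1, -4, 0], [3, -3, 0], [2, -3, 0], [3, -2, 0], [3, -3, 0], [3, -2, 0], [3, -2, 0], [3, -1, 0], [4, -1, 0]]
```

Call:
jog_arm(
  translation=[
    [2,-3,0],
    [1,-4,0],
    [3,-3,0],
    [0,0,0],
  ],
  rotation=[
    [0,0,0],
    [0,0,0],
    [0,0,0],
    [0,0,0],
  ],
  hand=[0.9,0.9,0.9,0.9],
)

```text
time_s: 30.8
ee_pos: [0.5232, 0.2255, 0.1529]
tcp_rot: [1.0, 0.025, -0.003, 0.002]
wrist_force: [-3.4, -1.8, 12.8]
gripper_width: 0.0211
finger_force: 15.0
```

Call:
jog_arm(
  translation=[
    [2,-3,0],
    [3,-2,0],
    [0,0,0],
  ],
  rotation=[
    [0,0,0],
    [0,0,0],
    [0,0,0],
  ],
  hand=[0.9,0.9,0.9],
)

```text
time_s: 31.18
ee_pos: [0.5246, 0.2261, 0.1522]
tcp_rot: [1.0, 0.024, -0.008, 0.006]
wrist_force: [-9.6, -10.5, 18.5]
gripper_width: 0.0214
finger_force: 15.0
```

```bash
python3 circ.py 10 5
```

```text
31.175 q [-0.51  0.84  0.03  1.84 -0.05  0.48 -1.97] p [0.5246 0.2261 0.1522] w 0.0214 F [ -9.6 -10.5  18.5] ff 15.0
ang 145.55032156148016 r 0.04410592846518365
[[2, -3, 0], [3, -3, 0], [3, -2, 0], [3, -2, 0], [3, -2, 0], [4, -2, 0], [3, -1, 0], [4, -1, 0], [3, -1, 0], [4, 0, 0]]
```

The stop is reached: 381° turned and the force is climbing. Relax, release, rise.

Call:
jog_arm(
  translation=[
    [-3,3,-1],
    [0,0,0],
    [0,0,0],
    [0,0,0],
    [0,0,0],
    [0,0,-30],
    [0,0,-40],
    [0,0,-30],
    [0,25,-30],
    [0,40,-20],
    [0,40,0],
    [0,0,0],
  ],
  rotation=[
    [0,0,0],
    [0,0,0],
    [0,0,0],
    [0,0,0],
    [0,0,0],
    [0,0,0],
    [0,0,0],
    [0,0,0],
    [0,0,0],
    [0,0,0],
    [0,0,0],
    [0,0,0],
  ],
  hand=[0.9,0.4,0.4,0.4,0.4,0.4,0.4,0.4,0.4,0.4,0.4,0.4],
)

```text
time_s: 32.67
ee_pos: [0.5337, 0.1196, 0.3042]
tcp_rot: [1.0, 0.021, 0.0, 0.001]
wrist_force: [0.5, 0.4, 0.2]
gripper_width: 0.0526
finger_force: 0.0
```

Run:
```python
from h import *
st();C=cam("wrist");im=vision.camera("wrist");cv2.imwrite("pics/w8.png",im[:,:,::-1])
sh=.041*np.array([-.0493,.9988,0])
print("crank",proj(C,(.5246,.2261,.126)))
for p in [(.6501,-.161,.135),(.6398,.0382,.135)]:print(proj(C,np.array(p)+sh))
```

```text
32.675 q [-0.33  0.58  0.04  1.81 -0.03  0.75 -1.81] p [0.5337 0.1196 0.3042] w 0.0526 F [0.5 0.4 0.2] ff 0.0
crank [157.18613949 242.04170878]
[745.77563143  64.35575301]
[395.5632233   67.87066711]
```

View pics/w8.png

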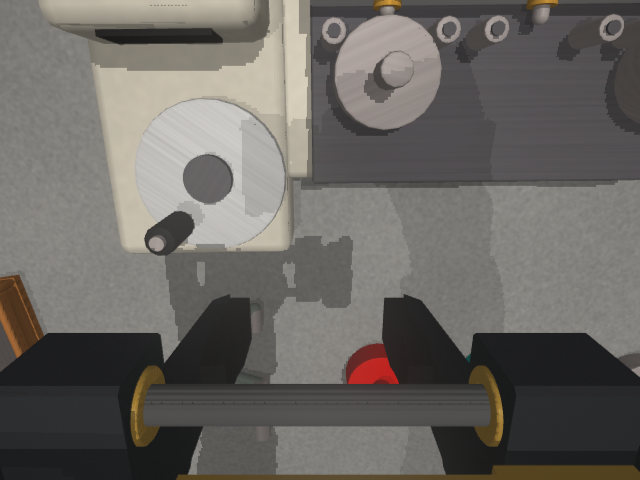

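The crank is at its predicted stop pixel (157,242). The left disc still touches its posts and tip (knob (397,70)). Next is the clamp lever.

Call:
jog_arm(
  translation=[
    [0,25,0],
    [0,40,0],
    [0,45,0],
    [0,45,0],
    [0,45,0],
    [0,45,0],
    [0,45,0],
    [0,45,0],
    [-2,33,0],
    [-2,20,0],
    [0,0,0],
    [0,0,0],
  ],
  rotation=[
    [0,0,0],
    [0,0,0],
    [0,0,0],
    [0,0,0],
    [0,0,0],
    [0,0,0],
    [0,0,0],
    [0,0,0],
    [0,0,0],
    [0,0,0],
    [0,0,0],
    [0,0,0],
  ],
  hand=[1,1,1,1,1,1,1,1,1,1,1,1],
)

```text
time_s: 34.22
ee_pos: [0.5491, -0.2614, 0.3036]
tcp_rot: [1.0, 0.026, 0.0, -0.001]
wrist_force: [0.6, 0.4, 0.2]
gripper_width: 0.0005
finger_force: 0.0
```

Run:
```python
from h import *
st();go(.545,-.2683,.179)
C=cam("wrist");im=vision.camera("wrist");cv2.imwrite("pics/w9.png",im[:,:,::-1])
sh=.041*np.array([-.0493,.9988,0])
print("ball",proj(C,(.5767,-.2668,.1283)),"knobR",proj(C,np.array((.6501,-.161,.135))+sh))
```

```text
34.225 q [ 0.38  0.66 -0.01  1.62  0.01  0.86 -1.16] p [ 0.5491 -0.2614  0.3036] w 0.0005 F [0.6 0.4 0.2] ff 0.0
go [ -4.5   6.9 124.6] turn 0.16 tilt 0.11
ball [328.60836615 195.74142807] knobR [77.51585282 60.38324306]
```

View pics/w9.png

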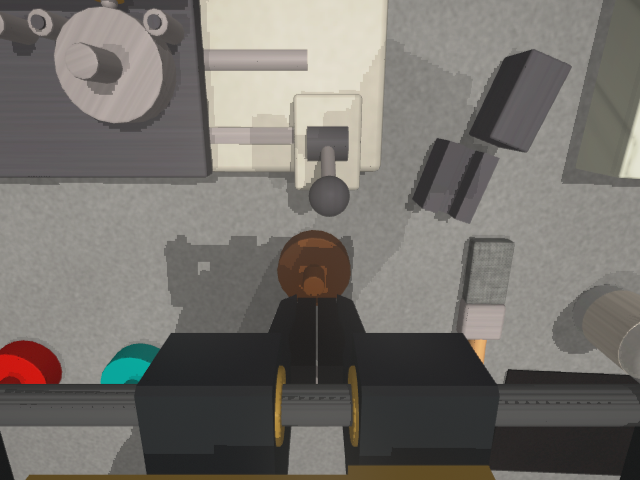

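The lever ball is at (329,196) as predicted, and the right disc sits against its posts (knob (84,62)). Throwing the lever.

Call:
jog_arm(
  translation=[
    [-5,6,30],
    [0,0,50],
    [0,0,35],
    [0,0,10],
    [0,0,0],
    [6,0,0],
    [8,0,0],
    [8,0,0],
    [8,0,0],
    [8,0,0],
    [8,0,0],
    [8,0,0],
    [8,0,0],
    [5,0,0],
    [0,0,0],
  ],
  rotation=[
    [0,0,0],
    [0,0,0],
    [0,0,0],
    [0,0,0],
    [0,0,0],
    [0,0,0],
    [0,0,0],
    [0,0,0],
    [0,0,0],
    [0,0,0],
    [0,0,0],
    [0,0,0],
    [0,0,0],
    [0,0,0],
    [0,0,0],
  ],
  hand=[1,1,1,1,1,1,1,1,1,1,1,1,1,1,1],
)

```text
time_s: 36.15
ee_pos: [0.6112, -0.2667, 0.1786]
tcp_rot: [1.0, 0.025, 0.0, 0.0]
wrist_force: [-0.5, -0.5, 0.0]
gripper_width: 0.0007
finger_force: 0.0
```

Call:
jog_arm(
  translation=[
    [4,0,0],
    [3,0,0],
    [0,0,0],
  ],
  rotation=[
    [0,0,0],
    [0,0,0],
    [0,0,0],
  ],
  hand=[1,1,1],
)

```text
time_s: 36.52
ee_pos: [0.6155, -0.2668, 0.1785]
tcp_rot: [1.0, 0.024, -0.003, -0.0]
wrist_force: [-5.8, 1.0, 2.9]
gripper_width: 0.0004
finger_force: 3.0
```

Call:
jog_arm(
  translation=[
    [2,0,0],
    [2,0,0],
    [0,0,0],
  ],
  rotation=[
    [0,0,0],
    [0,0,0],
    [0,0,0],
  ],
  hand=[1,1,1],
)

```text
time_s: 36.9
ee_pos: [0.6162, -0.2669, 0.1783]
tcp_rot: [1.0, 0.024, -0.006, -0.001]
wrist_force: [-13.4, 0.7, 8.5]
gripper_width: 0.0003
finger_force: 7.0
```

Call:
jog_arm(
  translation=[
    [2,0,0],
    [2,0,0],
    [0,0,0],
  ],
  rotation=[
    [0,0,0],
    [0,0,0],
    [0,0,0],
  ],
  hand=[1,1,1],
)

```text
time_s: 37.28
ee_pos: [0.6169, -0.2669, 0.1783]
tcp_rot: [1.0, 0.023, -0.01, -0.001]
wrist_force: [-21.3, 2.1, 15.2]
gripper_width: 0.0002
finger_force: 11.0
```

The lever is at its hard stop. Backing off and checking everything in one view.

Call:
jog_arm(
  translation=[
    [-6,0,0],
    [-10,0,0],
    [-20,0,0],
    [-20,0,-20],
    [-10,-30,-40],
    [0,-40,-40],
    [0,-45,-30],
    [0,-45,-20],
    [-10,-30,0],
    [0,0,0],
    [0,0,0],
    [0,0,0],
  ],
  rotation=[
    [0,0,0],
    [0,0,0],
    [0,0,0],
    [0,0,0],
    [0,0,0],
    [0,0,0],
    [0,0,0],
    [0,0,0],
    [0,0,0],
    [0,0,0],
    [0,0,0],
    [0,0,0],
  ],
  hand=[1,1,1,1,1,1,1,1,1,1,1,1],
)

```text
time_s: 38.78
ee_pos: [0.5408, -0.0816, 0.3286]
tcp_rot: [1.0, 0.023, 0.0, 0.0]
wrist_force: [0.5, 1.0, -0.0]
gripper_width: 0.0002
finger_force: 0.0
```

Run:
```python
from h import *
st()
C=cam("wrist");im=vision.camera("wrist");cv2.imwrite("pics/w10.png",im[:,:,::-1])
sh=.041*np.array([-.0493,.9988,0])
for p in [(.6501,-.161,.135),(.6398,.0382,.135)]:print(proj(C,np.array(p)+sh))
```

```text
38.775 q [ 0.05  0.55  0.02  1.78 -0.01  0.81 -1.45] p [ 0.5408 -0.0816  0.3286] w 0.0002 F [ 0.5  1.  -0. ] ff 0.0
[386.69066413  66.61256113]
[67.2585479  68.37399459]
```

View pics/w10.png

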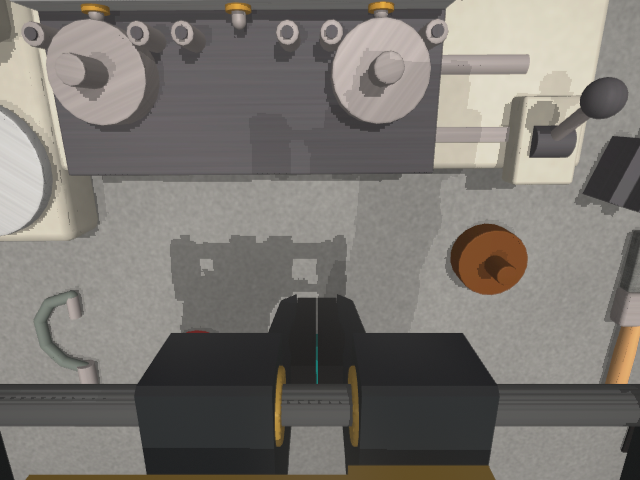

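The view shows the lever thrown away from the robot (ball (604,97)), with discs at knob tops (389,67) and (70,68) against their posts. Quick numeric check.

Run:
```python
from h import *
C=cam("wrist");im=cv2.imread("pics/w10.png")
ax=np.array([np.cos(.0493),np.sin(.0493)]);ay=np.array([-ax[1],ax[0]])
for k,a,b in [((389,67.5),(331.5,32),(437,31)),((70.5,69),(33.5,34),(138,33))]:
    K=onz(C,*k,.135)[:2];A=onz(C,*a,.109)[:2];B=onz(C,*b,.109)[:2]
    e=K-(A+B)/2;print("x",e@ax*1000,"(want -24.7) y",e@ay*1000,"sep",np.linalg.norm(A-B)*1000)
# knob ellipse centres
for x0,x1 in((355,425),(40,105)):
    pass
a=np.hstack([im[0:130,10:165],im[0:130,310:465]]);cv2.imwrite("pics/c10.png",cv2.resize(a,None,fx=2.5,fy=2.5,interpolation=2))
```

```text
x -24.664995266891783 (want -24.7) y 0.006268274027445295 sep 70.34339280316
x -24.31020172118489 (want -24.7) y -0.22849824713842035 sep 69.79208468696795
```

View pics/c10.png

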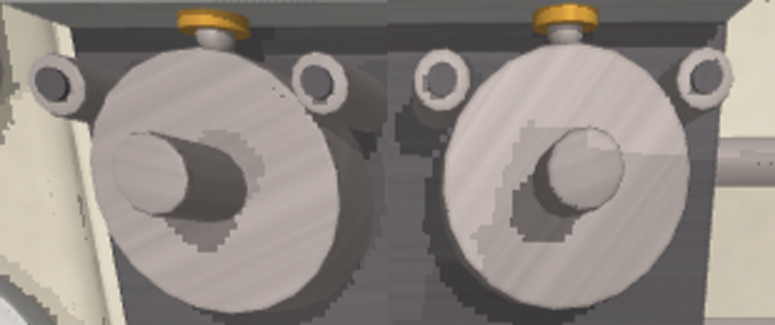

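Both discs are home within about 0.5 mm of the post geometry and the tips are pushed in. Handing in.

```bash
python3 -c "
from rig import order
print(order.hand_in())"
```

```text
the job is handed in; nothing more can be done
None
```

I loaded both discs that were present and they are fully home (my last image check put them within about 0.5 mm). The handwheel was turned clockwise to its stop, the clamp lever was thrown fully over, and the job was handed in at about 39 s; no verdict came back.

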